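Pack the bottle carrier and raise its handle

ROBOT

A 7-joint arm with a two-finger parallel gripper is mounted at the origin on the work surface. World frame = base frame: x ahead of the robot, y to its left, z up, the work surface at z = 0. Lengths are in m, angles in rad, forces in N, time in s.
With the tool pointing down it reaches from about 0.35 to 0.9 m from the base axis. Payload 8.1 kg.
Tool frame: the origin (TCP) lies midway between the tips of the shut fingers; the grasp point (between the pads) lies 19 mm behind it; z points along the fingers, y is the line along which they close (so a half turn about z gives the same grasp; the last joint's range is limited). The gripper opens to 92 mm and grips with 3 to 60 N. Pads are 19 mm wide; open, the fingers measure 130 mm over their backs; the gripper's body (75 mm by 190 mm) begins 47 mm behind the grasp point.
Start: joints at [-1.245, 0.434, 0.025, 1.573, -0.012, 1.134, -0.075], TCP at [0.26, 0.568, 0.227] pointing down, gripper open.
Joint ranges: [-2.62, 2.62], [-0.44, 2.09], [-1.27, 1.32], [0.08, 2.57], [-1.32, 4.46], [0.12, 2], [-2.74, 2.74]. Speed limits (rad/s): [2.22, 2.22, 3.01, 3.01, 3.14, 3.14, 3.14].

INTERFACE

Orientations are given as a rotation vector (axis times angle).
In Python, from cell import observe, cams, job gives the robot as it stands. The module is installed in compiled form; this text tells all that it offers.
- The arm moves only by the tool step_arm, never from a script. Its argument "steps" is a list of rows, each a list of 6 numbers: the shift along the world's x, y, z in mm, then the turn, a rotation vector about the world's x, y, z in rad. In form: [[dx, dy, dz, rx, ry, rz], ...]. A call has 1 to 20 rows; each row shifts and turns the commanded pose from where the row before left it; what a row does not reach is not made up. A row lasts 1/12 s, in which the tool goes at most 41.7 mm and 7.16 degrees, less where a joint would pass 70% of its speed; a pose out of reach is approached as far as the arm can. A call with a gripper value outside its range is refused whole. "gripper" is the opening, from 0 (shut) to 1 (fully open), set as the call begins (left out, the last holds). The fingers move at their own pace and stop on an object; "force" is the grip in N (left out, the last holds). Time passes only in rows, so rows that do not move let the fingers close. It gives the time, the measured TCP pose, the force, the opening and the grip force at its end, in the units of the state.
- observe(): the state, without advancing time (a new reading comes with each control period).
- cams.get_image(name): name is "scene" or "side" or "wrist"; returns the picture (384x512x3 uint8, red, green, blue); there is no depth.
- cams.get_calibration(name): a dict with "fov_y" (degrees; the focal length in pixels is half the picture's height over the tangent of half this angle, whatever the lens; pixels are square), "cx", "cy" (the principal point, pixels), "world_to_cam" (4x4, takes a point from world to camera coordinates). Camera axes: x right, y up, looking along -z (the intrinsics and any distortion apply to the point x, -y, -z); pixel columns grow to the right and rows downward; lengths in m; the calibration is good to about 2 mm. The wrist camera is an equidistant fisheye: a pixel r from the principal point sees the ray r / f radians off the axis. A picture is of the moment at which its call begins: read the wrist's pose just before it. get_calibration takes no time and is no camera call; for the wrist camera it gives the pose at the moment of the call.
- job.sign_off(): hands the job in; it is judged then, once.
The state is a dict: "clock": time; "joints": joint angles; "dq": joint speeds; "joint_efforts": joint torques, N m; "position": TCP position; "ee_rot": TCP orientation; "force": force on the tool from outside, world axes, zero at the start; "ft_torque": the same for the moment, N m; "width": opening from 0.0 (shut) to 1.0 (fully open); "gripper_force": force on a finger pad.
Only numpy, scipy, OpenCV 4.12 (cv2) and the standard library are available. Lean on these libraries where they do the work, as an engineer would, in place of code of your own. Each camera call takes 0.05 s, during which the arm holds its last target. There are 200 camera calls.

TASK

Pack the white jar with the wide lid, the square bottle and the aluminium block into the grey carrier, all three upright in one row and flat on its floor; set each one down, do not drop it. When all three are in, swing the carrier's handle from where it lies up until it stands fully upright in its catches, and let go. Leave everything else on the bench where it is.

Things in the scene. Friction and masses are not known exactly. Their poses are not given: they have to be found in the camera images.
- carrier: The bottle carrier: a fixed grey metal open box, outside 80 mm (its x) by 186 mm (its y), 45 mm high; walls and floor 5 mm thick, so inside 70 mm by 176 mm and 40 mm deep. Origin: centre of its underside, on the bench; z up, y along its length. A steel handle is pivoted on its two ends (y = +-102 mm, pivot 30 mm above the bench, x = 0).
- carrier_in (a point): Centre of the carrier's inner floor (5 mm above the bench); axes as the carrier's.
- handle (a joint): The carrier's swinging handle, a U: two arms outside the ends and a bar along the carrier's y, 102 mm from the pivot axis. In rad: 0 = fully up, arms upright in the catches on the carrier's ends (bar 132 mm above the bench, over the carrier's middle line); grows as it swings down towards the carrier's -x side, to 1.62 (bar just above the bench). Friction keeps it where it is left.
- handle_grip (a point): Centre of the handle bar, in the middle of its black round grip sleeve, 18 mm in diameter and 100 mm long, along the carrier's y (the rest of the bar is 10 mm thick steel). Its axes turn with the handle.
- jar: Round white plastic jar with a wide black lid, 62 mm in diameter, 105 mm tall with its lid (straight body up to 82 mm, lid 58 mm in diameter from 87 mm up). About 0.3 kg. Origin: centre of its underside; z up.
- bottle: Square white plastic bottle, 58 x 58 mm, straight up to 82 mm, then a shoulder and a black cap 36 mm in diameter; 105 mm tall in all. About 0.3 kg. Origin: centre of its underside; z up, x and y square to its sides.
- block: Plain aluminium thermometer block with bores in its top, 62 mm (its x) by 44 mm (its y), 95 mm tall. About 0.45 kg. Origin: centre of its underside; z up. It fits beside the other two only with its 62 mm side across the carrier.
- beaker: Bystander: glass beaker, 76 mm in diameter, 100 mm tall. Origin: centre of its underside.
- flask: Bystander: conical glass flask, 84 mm in diameter, 130 mm tall. Origin: centre of its underside.
- washbottle: Bystander: tall round white bottle, 64 mm in diameter, 190 mm tall. Origin: centre of its underside.
- dish: Bystander: white ceramic dish, 80 mm in diameter, 35 mm tall. Origin: centre of its underside.
- wrench: Bystander: steel wrench, 170 mm long, lying flat along its x. Origin: centre of its underside.
- collar: Bystander: small brass collar, 30 mm in diameter, 14 mm tall, lying among the things to be packed. Origin: centre of its underside.
- meter: Bystander: black handheld thermometer, 150 (its x) by 75 mm, 28 mm thick, lying on its back. Origin: centre of its underside.
Things that resemble listed ones, but are neither listed nor needed, are in the scene too. What is shaped like the jar but green is not meant.

How it is judged:
By the outcome, as a careful person would: the job done as asked, in the order asked, and still so for the second after the job is handed in, with the robot touching nothing.
It also fails if it takes over 72 s, if anything falls off the work surface, if the arm or the gripper's body presses on something with over 40 N, if the wrist force passes 120 N, or if a joint passes its speed limit or range.

## Working session

There is one attempt and no reset: what is moved stays moved. The work goes in short steps, Python scripts to look and compute and a tool call to move; the robot and the scene stay as the last step left them, time stands still between calls to the robot, and variables do not carry over. Pictures are saved under pics/ and viewed, at most 10 in all, crops included, and the job is handed in when it is done.

Besides the shell and the picture viewer there is one more tool, called after "Request:" as name(argument=value, ...) on one line, values as JSON. step_arm: Moves the arm, as the interface text tells. Its arguments: {"type":"object","properties":{"steps":{"type":"array","items":{"type":"array","items":{"type":"number"}}},"gripper":{"type":"number"},"force":{"type":"number"}},"required":["steps"]}

```bash
mkdir -p pics
cat > h.py <<'E'
import numpy as np, cv2
from cell import observe, cams, job
def snap(n,f):
    im=cams.get_image(n); cv2.imwrite('pics/'+f,im[:,:,::-1]); return im
def ray(n,u,v,c=None):
    c=c or cams.get_calibration(n); f=192/np.tan(np.radians(c['fov_y']/2))
    a=np.array([(u-c['cx'])/f,(v-c['cy'])/f])
    if n=='wrist':
        r=np.hypot(*a); d=np.array([*(a/r*np.sin(r) if r>0 else a),np.cos(r)])
    else: d=np.array([*a,1.])
    d=d*[1,-1,-1]; T=np.linalg.inv(np.array(c['world_to_cam'])); return T[:3,3],T[:3,:3]@d
def at(n,u,v,z,c=None):
    o,d=ray(n,u,v,c); return o+d*(z-o[2])/d[2]
def px(n,P,c=None):
    c=c or cams.get_calibration(n); f=192/np.tan(np.radians(c['fov_y']/2))
    p=(np.array(c['world_to_cam'])@[*P,1])[:3]*[1,-1,-1]
    if n=='wrist':
        r=np.hypot(p[0],p[1]); t=np.arctan2(r,p[2]); return c['cx']+f*t*p[0]/r, c['cy']+f*t*p[1]/r
    return c['cx']+f*p[0]/p[2], c['cy']+f*p[1]/p[2]
E
python3 - <<'E'
from h import *
for n in('scene','side'):
    im=snap(n,n+'_0.png'); c=cams.get_calibration(n); print(n,c['fov_y'],c['cx'],c['cy'],np.round(np.linalg.inv(np.array(c['world_to_cam'])),3).tolist(), c.keys())
a=cv2.imread('pics/scene_0.png');cv2.imwrite('pics/scene_0b.png',cv2.resize(a,(800,600),interpolation=cv2.INTER_CUBIC))
a=cv2.imread('pics/side_0.png');cv2.imwrite('pics/side_0b.png',cv2.resize(a,(800,600),interpolation=cv2.INTER_CUBIC))
s=observe();print(s)
E
```

```text
scene 48.83632827569093 259.47082277827275 194.3449520421754 [[-0.717, -0.515, 0.47, 1.249], [0.697, -0.52, 0.493, 0.769], [-0.009, 0.681, 0.732, 1.197], [0.0, 0.0, 0.0, 1.0]] dict_keys(['fov_y', 'cx', 'cy', 'world_to_cam'])
side 53.8014390498407 252.76432442034582 191.93208817842583 [[0.989, 0.109, -0.098, 0.423], [-0.147, 0.76, -0.633, -0.747], [0.005, 0.64, 0.768, 1.051], [0.0, 0.0, 0.0, 1.0]] dict_keys(['fov_y', 'cx', 'cy', 'world_to_cam'])
{'clock': 0.1, 'joints': array([-1.24453904,  0.43510791,  0.02495721,  1.57399471, -0.01159844,
        1.1339876 , -0.07507036]), 'dq': array([-0.00014006, -0.00151984, -0.00050038, -0.00183727, -0.00185979,
       -0.00039994, -0.0012682 ]), 'joint_efforts': array([ 2.70418532e-03, -6.69121742e+01,  9.87744704e-01, -3.15149474e+01,
       -6.05996582e-02,  3.74534167e-02,  2.80960160e-05]), 'position': array([0.25974782, 0.56797564, 0.22605587]), 'ee_rot': array([-6.68497237e-01, -3.06946748e+00,  2.10744834e-03]), 'force': array([ 0.15675054, -0.25302638,  0.30822732]), 'ft_torque': array([-0.00355974, -0.0069951 ,  0.01655467]), 'gripper_force': 0.0, 'width': 0.9987063188645444}
```

View pics/scene_0b.png

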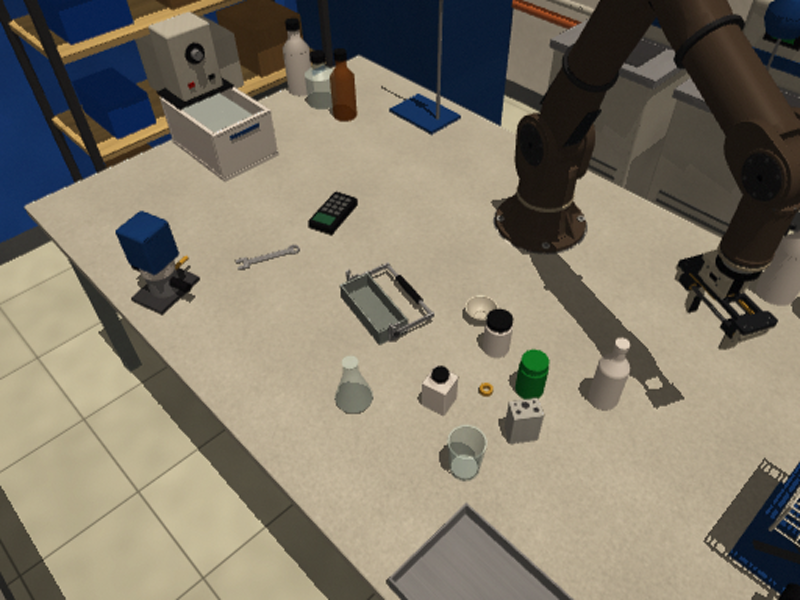

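View pics/side_0b.png

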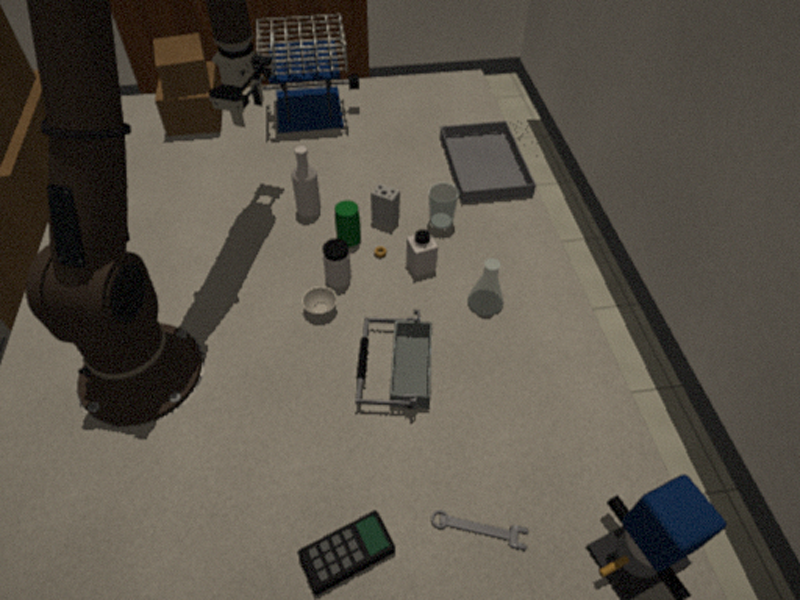

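The scene view (800×600 scale) shows these objects:
- Jar candidates: white with black lid (497,333), green look-alike (532,375, rejected), and tall white wash bottle (610,375, rejected).
- Square bottle with black cap (440,390).
- Block with bores (524,420).
- Carrier (385,305), with its handle lying towards the robot.
- Brass collar (486,389).

Next I'll check a close crop.

Run:
```python
from h import *
a=cv2.imread('pics/scene_0.png')[160:310,205:405];b=cv2.imread('pics/side_0.png')[110:275,185:335]
cv2.imwrite('pics/c1.png',cv2.resize(a,None,fx=4,fy=4,interpolation=cv2.INTER_CUBIC))
cv2.imwrite('pics/c2.png',cv2.resize(b,None,fx=3.6,fy=3.6,interpolation=cv2.INTER_CUBIC))
```

```text
(no output)
```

View pics/c1.png

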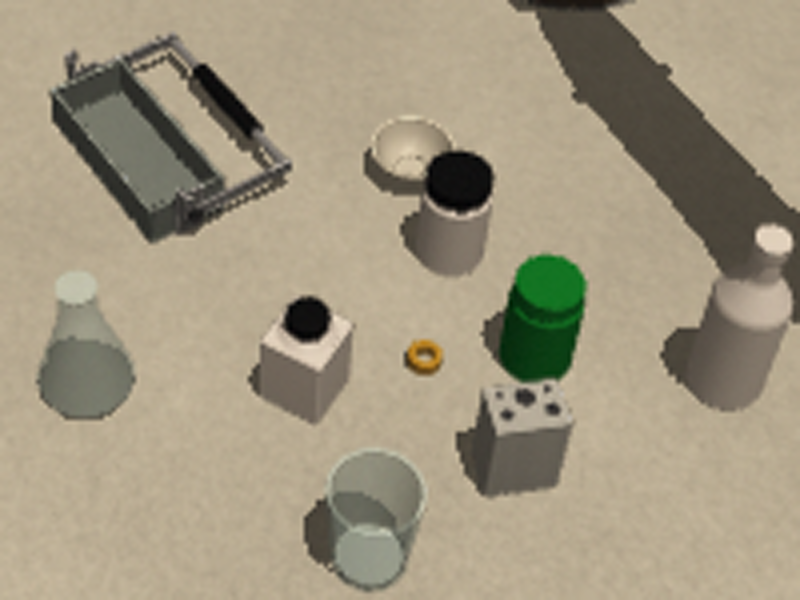

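View pics/c2.png

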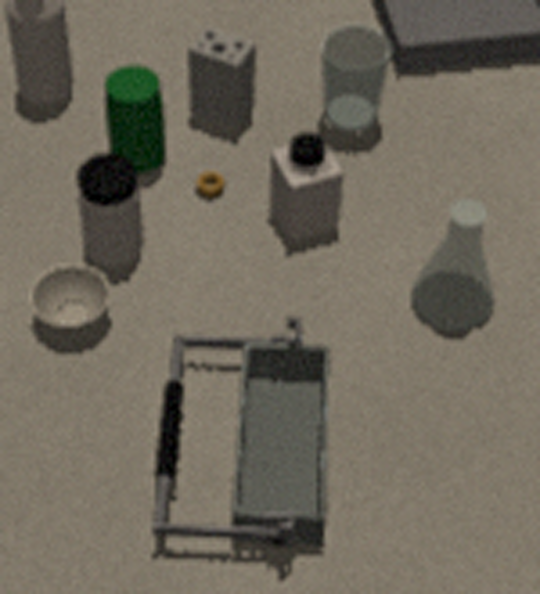

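The crop confirms the white, black-lidded jar at c1 (460,178), the bottle cap at (308,316) and the block top at (525,405). The green jar stands between the block and the jar. Now I'll measure.

Run:
```python
from h import *
A=lambda u,v,z:(at('scene',205+u/4-.4,160+v/4-.4,z)*1000).round()[:2]
B=lambda u,v,z:(at('side',185+u/3.6-.4,110+v/3.6-.4,z)*1000).round()[:2]
L=[('jar',(460,176),(108,177),.105),('botcap',(308,316),(307,148),.105),
('blk',(482,388),(190,48),.095),('blk',(558,380),(206,30),.095),('blk',(572,418),(255,42),.095),('blk',(490,432),(243,66),.095),
('car+y',(222,182),(248,348),.045),('car',(123,60),(235,518),.045),('car',(52,95),(323,522),.045),('car',(152,217),(327,350),.045),
('grip',(227,100),(169,428),.03),('green',(551,283),(133,84),.105),('washcap',(774,238),(40,0),.19),('collar',(425,356),(210,184),.007),
('dish',(411,150),(70,290),.035),('beaker',(376,490),(356,52),.1),('flasktop',(76,288),(468,213),.13)]
for n,a,b,z in L: print(n,A(*a,z),B(*b,z))
for p in ((262,345),(352,322),(313,368)): print('botSc',A(*p,.082))
for p in ((271,153),(291,183),(341,168)): print('botSd',B(*p,.082))
```

```text
jar [431. 210.] [433. 201.]
botcap [633. 222.] [632. 214.]
blk [581. 361.] [537. 394.]
blk [533. 398.] [558. 421.]
blk [553. 427.] [608. 394.]
blk [608. 391.] [589. 357.]
car+y [545.  32.] [544.  20.]
car [ 503. -149.] [ 507. -158.]
car [ 583. -161.] [ 580. -173.]
car [619.  18.] [617.   7.]
grip [459. -49.] [462. -49.]
green [468. 338.] [470. 333.]
washcap [372. 464.] [385. 375.]
collar [537. 273.] [541. 274.]
dish [386. 121.] [385. 123.]
beaker [710. 366.] [711. 356.]
flasktop [759.  86.] [760.  82.]
botSc [668. 205.]
botSc [599. 240.]
botSc [654. 249.]
botSd [600. 235.]
botSd [613. 190.]
botSd [666. 204.]
```

Request:
step_arm(steps=[[20, -30, 20, 0, 0, -0.1], [20, -30, 14, 0, 0, -0.105], [20, -30, 10, 0, 0, -0.105], [20, -30, 10, 0, 0, -0.105], [20, -30, 10, 0, 0, -0.105], [20, -30, 10, 0, 0, -0.105], [20, -30, 10, 0, 0, -0.105], [20, -30, 10, 0, 0, -0.105], [20, -30, 10, 0, 0, -0.105], [20, -30, 10, 0, 0, -0.105], [20, -30, 10, 0, 0, -0.105], [20, -30, 0, 0, 0, -0.105], [20, -30, 0, 0, 0, -0.105], [10, -28, 0, 0, 0, 0], [0, 0, 0, 0, 0, 0], [0, 0, 0, 0, 0, 0]])

```text
clock: 1.43
position: [0.5303, 0.1483, 0.3505]
ee_rot: [2.454, 1.962, -0.001]
force: [-0.7, 0.6, 0.6]
width: 1.0
gripper_force: 0.0
```

Run:
```python
from h import *
s=observe();print(s['position'],s['ee_rot'],s['clock'],s['joints'].round(2))
c=cams.get_calibration('wrist'); im=snap('wrist','w0.png')
import pickle;pickle.dump(c,open('w0.pkl','wb'))
print(c['fov_y'],c['cx'],c['cy'],np.linalg.inv(np.array(c['world_to_cam'])).round(3).tolist())
cv2.imwrite('pics/w0b.png',cv2.resize(im[:,:,::-1],(800,600),interpolation=cv2.INTER_CUBIC))
```

```text
[0.5302557  0.14828952 0.35053005] [ 2.45355790e+00  1.96156934e+00 -1.08116397e-03] 1.4333 [-0.75  0.24  0.49  1.58 -0.11  1.35 -0.47]
65.70646984690485 251.7539468734643 188.829015638558 [[0.976, 0.213, 0.055, 0.546], [-0.22, 0.943, 0.252, 0.216], [0.002, -0.258, 0.966, 0.509], [0.0, 0.0, 0.0, 1.0]]
```

View pics/w0b.png

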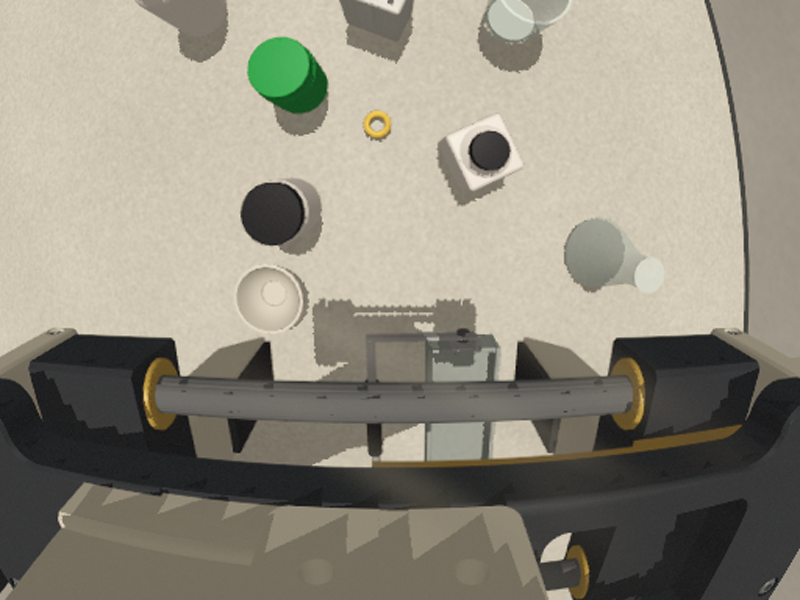

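The wrist view (800 scale) shows the jar lid at (273,213), the square bottle at (485,150), the block at the top edge and the carrier partly hidden behind the gripper. I'll look at the carrier from further along -y, then at the block.

Request:
step_arm(steps=[[0, -34, 0, 0, 0, 0], [0, -34, 0, 0, 0, 0], [0, -34, 0, 0, 0, 0], [0, -34, 0, 0, 0, 0], [0, -34, 0, 0, 0, 0], [0, -34, 0, 0, 0, 0], [0, -34, 0, 0, 0, 0], [0, -34, 0, 0, 0, 0], [0, -34, 0, 0, 0, 0], [0, -34, 0, 0, 0, 0], [0, 0, 0, 0, 0, 0], [0, 0, 0, 0, 0, 0], [0, 0, 0, 0, 0, 0]])

```text
clock: 2.57
position: [0.5304, -0.1877, 0.3503]
ee_rot: [-2.447, -1.968, -0.0]
force: [0.1, 0.5, 0.2]
width: 0.998
gripper_force: 0.0
```

Run:
```python
from h import *
import pickle
s=observe();print(s['position'],s['dq'].round(3))
c=cams.get_calibration('wrist'); im=snap('wrist','w1.png');pickle.dump(c,open('w1.pkl','wb'))
cv2.imwrite('pics/w1b.png',cv2.resize(im[:260,80:420,::-1],(784,600),interpolation=cv2.INTER_CUBIC))
# w0 fits
from scipy.optimize import least_squares
c=pickle.load(open('w0.pkl','rb')); a=cv2.imread('pics/w0.png'); g=a.max(2)
def blob(mask,u,v):
    n,l=cv2.connectedComponents(mask.astype(np.uint8)); k=l[int(v),int(u)]; m=(l==k); return m
def cyl(p,r,z0,z1):
    t=np.linspace(0,6.283,73)[:-1]
    P=np.array([px('wrist',(p[0]+r*np.cos(x),p[1]+r*np.sin(x),z),c) for z in(z0,z1) for x in t],np.float32)
    h=cv2.convexHull(P); M=cv2.moments(h); return np.array([M['m10']/M['m00'],M['m01']/M['m00'],np.sqrt(M['m00'])])
for n,u,v,r,z0,p0 in(('jar',273,213,.029,.087,(.432,.205)),('bottle',489,150,.018,.09,(.633,.218))):
    m=blob(g<60,u*.64,v*.64); ys,xs=np.nonzero(m); o=np.array([xs.mean(),ys.mean()])
    q=least_squares(lambda p:cyl(p,r,z0,.105)[:2]-o,p0).x
    print(n,q*1000,'sqrt area obs/model',np.sqrt(m.sum()),cyl(q,r,z0,.105)[2], 'top-only centre',at('wrist',*o,.105,c)*1000)
m=blob(g>170,465*.64,175*.64); ys,xs=np.nonzero(m)
P=np.array([at('wrist',x,y,.085,c)[:2]*1000 for x,y in zip(xs,ys)],np.float32); print('bottle sq',m.sum(),cv2.minAreaRect(P))
```

```text
[ 0.5303515  -0.1876742   0.35032352] [-0.019 -0.003 -0.011 -0.     0.001  0.003  0.001]
jar [431.12866747 207.31360057] sqrt area obs/model 34.66987164671943 37.151511965677194 top-only centre [433.38167338 207.48120859 105.        ]
bottle [526.79693597 138.77223442] sqrt area obs/model 399.38953416432935 23.556621273418255 top-only centre [527.07430782 139.91515973 105.        ]
bottle sq 90630 ((508.32489013671875, 233.81143188476562), (460.1488342285156, 941.7696533203125), 74.18903350830078)
```

View pics/w1b.png

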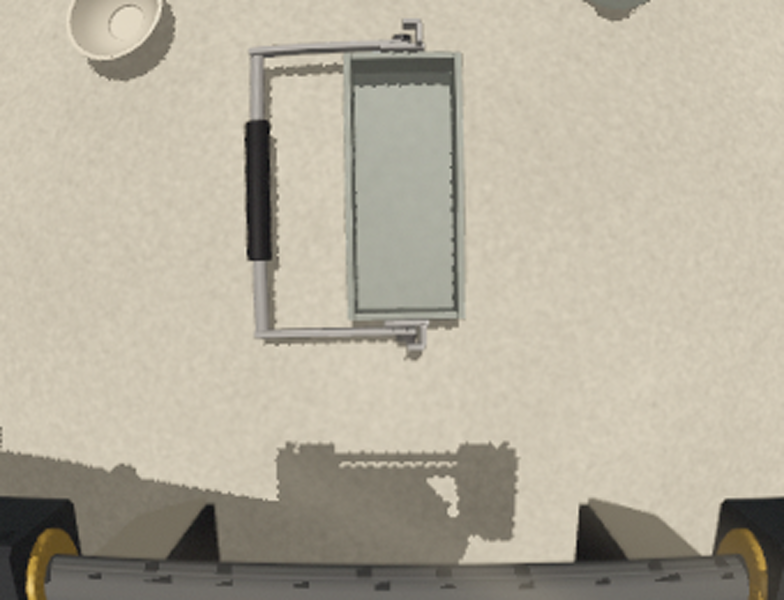

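The carrier is in clear view in the crop: rim corners (345,53), (462,52), (463,320) and (351,321), sleeve (258,190), and catches at both ends.

Run:
```python
from h import *
import pickle
c=pickle.load(open('w1.pkl','rb'))
Q=lambda X,Y,z:at('wrist',80+X/2.306-.3,Y/2.308-.3,z,c)[:2]*1000
R=np.array([Q(*p,.045) for p in((345,53),(462,52),(463,320),(351,321))]);print(R.round(1),R.mean(0), 'sizes',[np.linalg.norm(R[i]-R[i-1]).round(1) for i in range(4)])
F=np.array([Q(*p,.005) for p in((355,84),(451,84),(455,310),(358,312))]);print('floor',F.round(1),F.mean(0))
for e in(R[0]-R[3],R[1]-R[2]): print('yaw',np.degrees(np.arctan2(-e[0],e[1])))
for z in(.02,.03,.045): print('grip',z,Q(258,190,z),'ends',Q(257,121,z),Q(259,260,z))
a=cv2.imread('pics/w0.png');c=pickle.load(open('w0.pkl','rb'));x0,y0=275,65
p=a[y0:135,x0:345];g=p.max(2);print(np.percentile(g,[1,5,20,50,80,95]))
for th in(25,40,60):
    n,l,s,ce=cv2.connectedComponentsWithStats((g<th).astype(np.uint8));k=l[96-y0,313-x0];print(th,s[k],ce[k]+[x0,y0],at('wrist',*(ce[k]+[x0,y0]),.105,c)*1000)
for th in(195,210,225,235):
    n,l,s,ce=cv2.connectedComponentsWithStats((g>th).astype(np.uint8));k=1+s[1:,4].argmax();ys,xs=np.nonzero(l==k)
    P=np.array([at('wrist',x+x0,y+y0,.084,c)[:2]*1000 for x,y in zip(xs,ys)],np.float32);print(th,s[k],cv2.minAreaRect(P))
```

```text
[[ 542.5   27.9]
 [ 619.7   12.1]
 [ 580.8 -170.1]
 [ 506.4 -154.7]] [562.34347872 -71.22221731] sizes [np.float64(186.1), np.float64(78.9), np.float64(186.3), np.float64(75.9)]
floor [[ 5.442e+02  1.480e+01]
 [ 6.125e+02  1.000e-01]
 [ 5.795e+02 -1.660e+02]
 [ 5.096e+02 -1.523e+02]] [561.4679014  -75.86036073]
yaw -11.164677460903397
yaw -12.06464593806661
grip 0.02 [460.42002946 -48.74749666] ends [470.4866867    1.35764678] [449.75372821 -98.35347868]
grip 0.03 [462.15411624 -50.20831683] ends [472.01491005  -1.127825  ] [451.70594115 -98.79985511]
grip 0.045 [464.75524641 -52.39954709] ends [474.30724508  -4.85603266] [454.63426056 -99.46941976]
[ 52.  61. 128. 207. 212. 240.]
25 [   0    0   70   70 4889] [309.5172837  99.503784 ] [626.47754284 215.84331412 105.        ]
40 [   0    0   70   70 4878] [309.5295203  99.50041  ] [626.49525827 215.84476286 105.        ]
60 [   0    0   70   70 4687] [309.25517389  99.49498613] [626.12145814 215.92161114 105.        ]
195 [   0    0   70   70 3556] ((632.14794921875, 217.1240997314453), (103.25580596923828, 102.64994812011719), 78.3476791381836)
210 [ 11   8  56  48 779] ((638.5595703125, 218.55459594726562), (64.96515655517578, 67.63341522216797), 13.113755226135254)
225 [ 12   8  47  39 408] ((633.2388305664062, 220.67706298828125), (53.151512145996094, 53.571720123291016), 13.659965515136719)
235 [ 13   9  39  28 184] ((630.120361328125, 234.42445373535156), (52.114322662353516, 24.969079971313477), 9.833463668823242)
```

Request:
step_arm(steps=[[3, 40, 0, 0, 0, 0], [2, 40, 0, 0, 0, 0], [2, 40, 0, 0, 0, 0], [2, 40, 0, 0, 0, 0], [2, 40, 0, 0, 0, 0], [2, 40, 0, 0, 0, 0], [2, 40, 0, 0, 0, 0], [2, 40, 0, 0, 0, -0.05], [2, 40, 0, 0, 0, -0.1], [2, 40, 0, 0, 0, -0.1], [2, 40, 0, 0, 0, -0.1], [2, 30, 0, 0, 0, 0], [0, 0, 0, 0, 0, 0], [0, 0, 0, 0, 0, 0], [0, 0, 0, 0, 0, 0]])

```text
clock: 3.87
position: [0.554, 0.2813, 0.3505]
ee_rot: [2.753, 1.513, -0.001]
force: [0.5, -0.3, 0.6]
width: 0.997
gripper_force: 0.0
```

Run:
```python
from h import *
import pickle
s=observe();c=cams.get_calibration('wrist'); im=snap('wrist','w2.png');pickle.dump(c,open('w2.pkl','wb'))
print(px('wrist',(.571,.393,.095),c),px('wrist',(.633,.219,.105),c),px('wrist',(.431,.207,.105),c))
u,v=px('wrist',(.571,.393,.095),c); u2,v2=px('wrist',(.633,.219,.105),c)
def crop(u,v,h):
    x,y=max(int(u)-h,0),max(int(v)-h,0); print(x,y); return cv2.resize(im[y:y+2*h,x:x+2*h,::-1],(400,400),interpolation=cv2.INTER_CUBIC)
cv2.imwrite('pics/w2b.png',np.hstack([crop(u,v,50),crop(u2,v2,50)]))
```

```text
(np.float64(218.31825398870143), np.float64(87.54430429530638)) (np.float64(322.31035659804263), np.float64(169.75590453480586)) (np.float64(209.09016046147684), np.float64(246.63472299470294))
168 37
272 119
```

View pics/w2b.png

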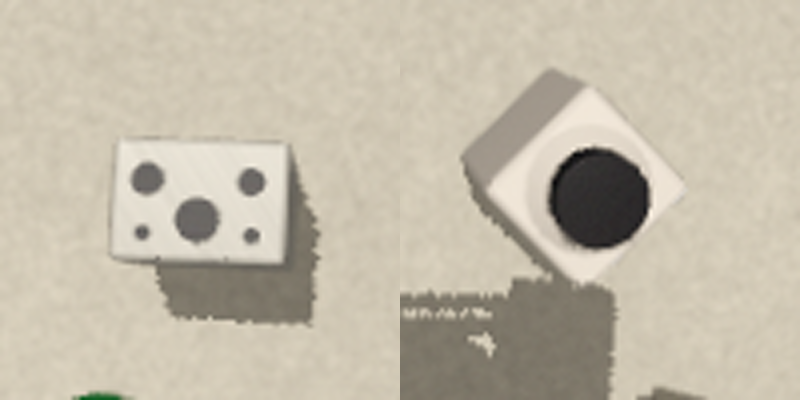

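The block top is clear in the crop (corners (117,140), (290,143), (286,264) and (111,258)), and so is the bottle's square (corners (590,85), (685,186), (585,283) and (487,188); cap (600,197)).

Run:
```python
from h import *
import pickle
c=pickle.load(open('w2.pkl','rb'))
def q(L,x0,y0,z): return np.array([at('wrist',x0+u/4-.4,y0+v/4-.4,z,c)[:2]*1000 for u,v in L])
for n,P in(('blk',q([(117,140),(290,143),(286,264),(111,258)],168,37,.095)),('bot',q([(190,85),(285,186),(185,283),(87,188)],272,119,.082))):
    e=np.roll(P,-1,0)-P; print(n,P.mean(0).round(1),np.linalg.norm(e,axis=1).round(1),np.degrees(np.arctan2(e[:,1],e[:,0])).round(1))
print('cap',q([(200,197)],272,119,.105))
print(observe()['joints'].round(2))
```

```text
blk [570.9 394.6] [60.1 42.5 61.1 41.9] [ -35.1 -124.3  144.3   54.4]
bot [634.  221.2] [53.7 53.  53.1 53.8] [ -76.1 -166.9  104.7   13.7]
cap [[633.46499312 221.93610449]]
[-0.91  0.38  0.54  1.41 -0.19  1.4  -0.94]
```

Request:
step_arm(steps=[[5.7, 38, 0, 0, 0, -0.052], [5.7, 38, 0, 0, 0, 0], [5.6, 37.2, 0, 0, 0, 0], [0, 0, -38, 0, 0, 0], [0, 0, -38, 0, 0, 0], [0, 0, -38, 0, 0, 0], [0, 0, -38, 0, 0, 0], [0, 0, -38, 0, 0, 0], [0, 0, -38, 0, 0, 0], [0, 0, -38, 0, 0, 0], [0, 0, -24, 0, 0, 0], [0, 0, -12.5, 0, 0, 0], [0, 0, 0, 0, 0, 0], [0, 0, 0, 0, 0, 0]])

```text
clock: 5.08
position: [0.5726, 0.3932, 0.0493]
ee_rot: [2.794, 1.436, 0.001]
force: [0.0, 0.6, -0.0]
width: 1.003
gripper_force: 0.0
```

Request:
step_arm(steps=[[0, 0, 0, 0, 0, 0], [0, 0, 0, 0, 0, 0], [0, 0, 0, 0, 0, 0], [0, 0, 0, 0, 0, 0], [0, 0, 0, 0, 0, 0], [0, 0, 0, 0, 0, 0], [0, 0, 0, 0, 0, 0], [0, 0, 0, 0, 0, 0]], gripper=0.4, force=25)

```text
clock: 5.75
position: [0.5715, 0.3945, 0.049]
ee_rot: [-2.792, -1.438, -0.001]
force: [-3.8, 1.8, 6.5]
width: 0.675
gripper_force: 25.0
```

Request:
step_arm(steps=[[0, 0, 15, 0, 0, 0], [0, 0, 38, 0, 0, 0], [0, 0, 38, 0, 0, 0], [0, 0, 35, 0, 0, 0], [0, -30, 6, 0, 0, 0], [0, -38, 0, 0, 0, 0.041], [0, -38, 0, 0, 0, 0.041], [0, -38, 0, 0, 0, 0.041], [0, -38, 0, 0, 0, 0.041], [0, -38, 0, 0, 0, 0.041], [0, -38, 0, 0, 0, 0.041], [0, -38, 0, 0, 0, 0.041], [1, -38, 0, 0, 0, 0.041], [1, -38, 0, 0, 0, 0.041], [1, -25, 0, 0, 0, 0.041], [1, -5, 0, 0, 0, 0], [0, 0, 0, 0, 0, 0], [0, 0, 0, 0, 0, 0], [0, 0, 0, 0, 0, 0]])

```text
clock: 7.33
position: [0.5757, -0.0065, 0.1799]
ee_rot: [-2.44, -1.978, 0.0]
force: [-0.1, 0.9, -4.2]
width: 0.671
gripper_force: 25.0
```

Run:
```python
from h import *
s=observe();print(s['position'],s['ee_rot'],s['force'],s['joints'].round(2))
im=snap('side','s1.png');b=im[110:275,185:335,::-1];sc=snap('scene','sc1.png')[155:235,205:305,::-1]
cv2.imwrite('pics/s1b.png',np.hstack([cv2.resize(b,(400,440),interpolation=cv2.INTER_CUBIC),cv2.resize(sc,(400,440),interpolation=cv2.INTER_CUBIC)]))
```

```text
[ 0.57567335 -0.00652936  0.17986254] [-2.43962330e+00 -1.97764482e+00  1.33169375e-04] [-0.09048407  0.8745647  -4.16942633] [-0.4   0.41  0.44  1.78 -0.21  0.99 -0.09]
```

Request:
step_arm(steps=[[-0.3, -1, -20, 0, 0, 0], [0, 0, -25, 0, 0, 0], [0, 0, -20, 0, 0, 0], [0, 0, -12, 0, 0, 0], [0, 0, -8, 0, 0, 0], [0, 0, -8, 0, 0, 0], [0, 0, -8, 0, 0, 0], [0, 0, -8, 0, 0, 0], [0, 0, 0, 0, 0, 0]])

```text
clock: 8.18
position: [0.5751, -0.0093, 0.0701]
ee_rot: [-2.441, -1.976, 0.002]
force: [-0.5, -1.0, -3.6]
width: 0.677
gripper_force: 25.0
```

Request:
step_arm(steps=[[0, 0, -6, 0, 0, 0], [0, 0, -5, 0, 0, 0], [0, 0, -2, 0, 0, 0], [0, 0, -2, 0, 0, 0], [0, 0, -1, 0, 0, 0], [0, 0, 0, 0, 0, 0]])

```text
clock: 8.68
position: [0.5756, -0.0094, 0.0552]
ee_rot: [2.442, 1.976, -0.0]
force: [0.4, 0.3, -3.1]
width: 0.676
gripper_force: 25.0
```

Request:
step_arm(steps=[[0, 0.5, -0.7, 0, 0, 0], [0, 0, -0.5, 0, 0, 0], [0, 0, -0.3, 0, 0, 0], [0, 0, 0, 0, 0, 0], [0, 0, 0, 0, 0, 0]])

```text
clock: 9.1
position: [0.5757, -0.0088, 0.0539]
ee_rot: [2.442, 1.976, 0.0]
force: [-0.4, 0.1, -0.9]
width: 0.67
gripper_force: 25.0
```

Request:
step_arm(steps=[[0, 0, -0.3, 0, 0, 0], [0, 0, 0, 0, 0, 0], [0, 0, 0, 0, 0, 0], [0, 0, 0, 0, 0, 0], [0, 0, 0, 0, 0, 0]], gripper=1.0)

```text
clock: 9.52
position: [0.5757, -0.0089, 0.0535]
ee_rot: [2.442, 1.976, 0.0]
force: [-0.2, 1.0, 1.3]
width: 0.976
gripper_force: 0.0
```

Request:
step_arm(steps=[[0, 0, 15, 0, 0, 0], [0, 0, 30, 0, 0, 0], [0, 0, 35, 0, 0, 0], [0, 0, 20, 0, 0, 0], [-20, 30, 0, 0, 0, 0], [-20, 30, 0, 0, 0, 0], [-20, 30, 0, 0, 0, 0], [-20, 30, 0, 0, 0, 0], [-20, 30, 0, 0, 0, 0], [-20, 30, 0, 0, 0, 0], [-20, 30, 0, 0, 0, 0], [-4.7, 6, 0, 0, 0, 0], [0, 0, -15, 0, 0, 0], [0, 0, -30, 0, 0, 0], [0, 0, -30, 0, 0, 0], [0, 0, -20, 0, 0, 0], [0, 0, -10, 0, 0, 0], [0, 0, 0, 0, 0, 0], [0, 0, 0, 0, 0, 0], [0, 0, 0, 0, 0, 0]])

```text
clock: 11.18
position: [0.4318, 0.2074, 0.0495]
ee_rot: [2.442, 1.976, 0.003]
force: [-0.4, -0.1, 1.6]
width: 1.002
gripper_force: 0.0
```

Run:
```python
from h import *
import pickle
s=observe();print(s['position'],s['force'],s['joints'].round(2))
c=cams.get_calibration('wrist')
print('jar px',px('wrist',(.431,.207,.105),c),'pads',px('wrist',(*s['position'][:2],.067),c))
# better fit of jar centre: dark lid in w0 and w2 with top circle
for f,p0 in(('w0',(.431,.207)),('w2',(.431,.207))):
    k=pickle.load(open(f+'.pkl','rb'));g=cv2.imread(f'pics/{f}.png').max(2);u,v=px('wrist',(*p0,.105),k);x,y=int(u)-32,int(v)-32
    n,l,st,ce=cv2.connectedComponentsWithStats((g[y:y+64,x:x+64]<75).astype(np.uint8));i=l[32,32];print(f,u,v,st[i],at('wrist',*(ce[i]+[x,y]),.1,k)*1000)
```

```text
[0.43179429 0.20735057 0.04952287] [-0.39442997 -0.14806501  1.59329288] [-0.8   0.45  0.32  2.13 -0.25  0.59 -0.52]
jar px (np.float64(249.79036343035995), np.float64(288.2810672240788)) pads (np.float64(251.33616350176789), np.float64(247.18049538572512))
w0 172.301109976886 137.54458685221894 [  14   12   41   40 1264] [432.71875395 207.97090079 100.        ]
w2 209.09016046147684 246.63472299470294 [   0    0   64   64 3439] [427.4941182  205.32569149 100.        ]
```

Request:
step_arm(steps=[[0, 0, 0, 0, 0, 0], [0, 0, 0, 0, 0, 0], [0, 0, 0, 0, 0, 0], [0, 0, 0, 0, 0, 0], [0, 0, 0, 0, 0, 0], [0, 0, 0, 0, 0, 0], [0, 0, 0, 0, 0, 0]], gripper=0.4, force=25)

```text
clock: 11.77
position: [0.4309, 0.2073, 0.0487]
ee_rot: [-2.442, -1.976, -0.0]
force: [-1.1, 0.0, 5.8]
width: 0.671
gripper_force: 25.0
```

Request:
step_arm(steps=[[0, 0, 10, 0, 0, 0], [0, 0, 32, 0, 0, 0], [0, 0, 36, 0, 0, 0], [0, 0, 36, 0, 0, 0], [0, 0, 10, 0, 0, 0], [5, -15, 0, 0, 0, 0], [13, -36, 0, 0, 0, 0], [13, -36, 0, 0, 0, 0], [13, -36, 0, 0, 0, 0], [13, -36, 0, 0, 0, 0], [13, -36, 0, 0, 0, 0], [13, -36, 0, 0, 0, 0], [13, -36, 0, 0, 0, 0], [13, -36, 0, 0, 0, 0], [10, -26, 0, 0, 0, 0], [0, -3.5, 0, 0, 0, 0], [0, 0, 0, 0, 0, 0], [0, 0, 0, 0, 0, 0], [0, 0, 0, 0, 0, 0]])

```text
clock: 13.35
position: [0.5493, -0.1236, 0.1719]
ee_rot: [-2.439, -1.977, 0.001]
force: [-0.1, -0.1, -4.5]
width: 0.67
gripper_force: 25.0
```

Request:
step_arm(steps=[[0.7, 0, -20, 0, 0, 0], [0, 0, -25, 0, 0, 0], [0, 0, -20, 0, 0, 0], [0, 0, -12, 0, 0, 0], [0, 0, -8, 0, 0, 0], [0, 0, -8, 0, 0, 0], [0, 0, -8, 0, 0, 0], [0, 0, -6, 0, 0, 0], [0, 0, -4, 0, 0, 0], [0, 0, 0, 0, 0, 0]])

```text
clock: 14.18
position: [0.5504, -0.1253, 0.061]
ee_rot: [-2.442, -1.976, 0.001]
force: [0.5, -0.2, -4.0]
width: 0.669
gripper_force: 25.0
```

Request:
step_arm(steps=[[0, 0, -3, 0, 0, 0], [0, 0, -2, 0, 0, 0], [0, 0, -1, 0, 0, 0], [0, 0, -1, 0, 0, 0], [0, 0, -0.7, 0, 0, 0], [0, 0, 0, 0, 0, 0], [0, 0, 0, 0, 0, 0]])

```text
clock: 14.77
position: [0.5506, -0.1254, 0.0538]
ee_rot: [2.442, 1.976, 0.0]
force: [-0.2, -0.9, -4.2]
width: 0.672
gripper_force: 25.0
```

Request:
step_arm(steps=[[0, 0, -0.4, 0, 0, 0], [0, 0, -0.4, 0, 0, 0], [0, 0, -0.3, 0, 0, 0], [0, 0, 0, 0, 0, 0], [0, 0, 0, 0, 0, 0]])

```text
clock: 15.18
position: [0.5507, -0.1254, 0.0537]
ee_rot: [2.442, 1.976, 0.001]
force: [-4.0, 1.2, 10.6]
width: 0.667
gripper_force: 25.0
```

Request:
step_arm(steps=[[0, 0, 0.4, 0, 0, 0], [0, 0, 0, 0, 0, 0], [0, 0, 0, 0, 0, 0], [0, 0, 0, 0, 0, 0], [0, 0, 0, 0, 0, 0]], gripper=1.0)

```text
clock: 15.6
position: [0.5507, -0.1254, 0.053]
ee_rot: [2.442, 1.976, 0.0]
force: [-0.1, 0.4, -0.0]
width: 0.972
gripper_force: 0.0
```

Request:
step_arm(steps=[[0, 0, 12, 0, 0, 0], [0, 0, 30, 0, 0, 0], [0, 0, 35, 0, 0, 0], [0, 0, 23, 0, 0, 0], [5, 20, 0, 0, 0, 0], [9, 37, 0, 0, 0, 0.05], [9, 37, 0, 0, 0, 0.05], [9, 37, 0, 0, 0, 0.05], [9, 37, 0, 0, 0, 0.05], [9, 37, 0, 0, 0, 0.05], [9, 37, 0, 0, 0, 0.05], [9, 37, 0, 0, 0, 0.05], [9, 37, 0, 0, 0, 0.05], [6.3, 30, 0, 0, 0, 0.052], [0, 0.4, 0, 0, 0, 0], [0, 0, 0, 0, 0, 0], [0, 0, 0, 0, 0, 0]])

```text
clock: 17.02
position: [0.6339, 0.2201, 0.1535]
ee_rot: [1.938, 2.472, -0.001]
force: [0.3, -0.3, -0.8]
width: 1.002
gripper_force: 0.0
```

Run:
```python
from h import *
s=observe();print(s['position'],s['ee_rot'],np.degrees(2*np.arctan2(s['ee_rot'][1],s['ee_rot'][0]))-90)
c=cams.get_calibration('wrist');im=snap('wrist','w3.png');print('bottle cap px',px('wrist',(.634,.2215,.105),c))
b=snap('side','s2.png')[110:275,185:335,::-1]
cv2.imwrite('pics/w3b.png',np.hstack([cv2.resize(im[:330,130:420,::-1],(400,450),interpolation=cv2.INTER_CUBIC),cv2.resize(b,(400,450),interpolation=cv2.INTER_CUBIC)]))
```

```text
[0.63389468 0.22011584 0.15349036] [ 1.93763462e+00  2.47181267e+00 -1.12620886e-03] 13.814760239331719
bottle cap px (np.float64(251.71353469855868), np.float64(205.47221582013805))
```

View pics/w3b.png

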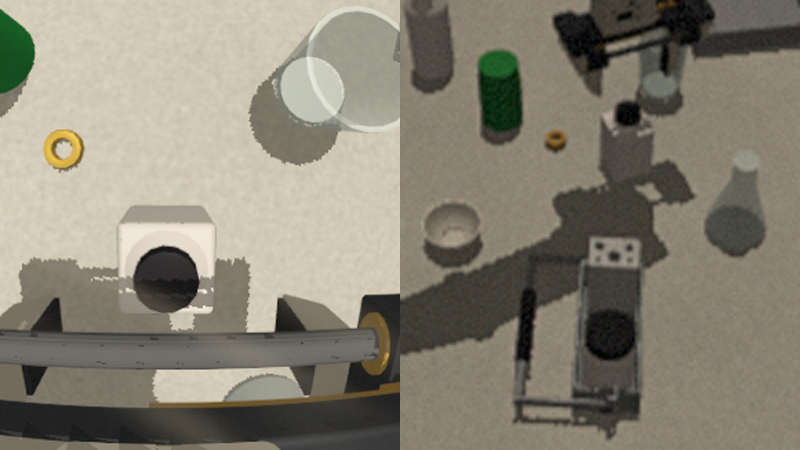

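Left half: the bottle sits squarely between the fingers, with its cap at full-image (250,205), where I predicted it. Right half: the block and jar stand in the carrier with the middle slot free.

Request:
step_arm(steps=[[0, 0.5, -20, 0, 0, 0], [0, 0, -30, 0, 0, 0], [0, 0, -30, 0, 0, 0], [0, 0, -18, 0, 0, 0], [0, 0, -7.5, 0, 0, 0], [0, 0, 0, 0, 0, 0], [0, 0, 0, 0, 0, 0], [0, 0, 0, 0, 0, 0]])

```text
clock: 17.78
position: [0.6351, 0.2213, 0.0493]
ee_rot: [1.937, 2.471, 0.003]
force: [0.5, -0.5, 1.3]
width: 1.0
gripper_force: 0.0
```

Request:
step_arm(steps=[[0, 0, 0, 0, 0, 0], [0, 0, 0, 0, 0, 0], [0, 0, 0, 0, 0, 0], [0, 0, 0, 0, 0, 0], [0, 0, 0, 0, 0, 0], [0, 0, 0, 0, 0, 0], [0, 0, 0, 0, 0, 0], [0, 0, 0, 0, 0, 0]], gripper=0.4, force=25)

```text
clock: 18.45
position: [0.6335, 0.2214, 0.0476]
ee_rot: [-1.937, -2.473, 0.001]
force: [-3.0, -1.2, 3.7]
width: 0.628
gripper_force: 25.0
```

Run:
```python
from h import *
# side image s2: lid of jar and block top in carrier -> positions
g=cv2.imread('pics/s2.png');c=cams.get_calibration('side')
B=lambda u,v,z:at('side',185+(u-400)*150/400-.4,110+v*165/450-.4,z,c)*1000
L=B(611,331,.11);print('jar lid',L.round(1))
P=np.array([B(*p,.1) for p in((588,238),(640,236),(640,267),(589,269))]);print('block',P.round(1)[:,:2].tolist(),P.mean(0))
ex=np.array([.978,-.206]);ey=np.array([.206,.978])
for q in(L,P.mean(0)): d=q[:2]-[562,-71];print(d@ex,d@ey)
print(observe()['position'])
```

```text
jar lid [ 553.  -126.1  110. ]
block [[548.6, 15.0], [611.7, 9.1], [603.2, -36.6], [542.8, -30.8]] [576.58140536 -10.83806925 100.        ]
2.589880775427657 -55.734718856988486
1.8672567091741403 61.84213778029244
[0.63347288 0.22142198 0.04760932]
```

Request:
step_arm(steps=[[0, 0, 10, 0, 0, 0], [0, 0, 32, 0, 0, 0], [0, 0, 36, 0, 0, 0], [0, 0, 36, 0, 0, 0], [0, 0, 14, 0, 0, 0], [-4, -16, 0, 0, 0, -0.03], [-9, -36, 0, 0, 0, -0.06], [-9, -36, 0, 0, 0, -0.06], [-9, -36, 0, 0, 0, -0.06], [-9, -36, 0, 0, 0, -0.06], [-9, -36, 0, 0, 0, -0.06], [-9, -36, 0, 0, 0, -0.06], [-9, -36, 0, 0, 0, -0.06], [-2.9, -16.6, 0, 0, 0, -0.002], [0, 0, 0, 0, 0, 0], [0, 0, 0, 0, 0, 0], [0, 0, 0, 0, 0, 0], [0, 0, 0, 0, 0, 0]])

```text
clock: 19.95
position: [0.5643, -0.0615, 0.1755]
ee_rot: [-2.44, -1.979, -0.001]
force: [-0.2, 0.7, -4.2]
width: 0.631
gripper_force: 25.0
```

Run:
```python
from h import *
s=observe();print(s['position'],np.degrees(2*np.arctan2(s['ee_rot'][1],s['ee_rot'][0]))-90)
```

```text
[ 0.56433286 -0.06149874  0.17550321] -371.90736440323343
```

Request:
step_arm(steps=[[0, 0, -15, 0, 0, 0], [0, 0, -12, 0, 0, 0], [0, 0, -8, 0, 0, 0], [0, 0, -6, 0, 0, 0], [0, 0, -6, 0, 0, 0], [0, 0, 0, 0, 0, 0], [0, 0, 0, 0, 0, 0]])

```text
clock: 20.53
position: [0.5641, -0.063, 0.1285]
ee_rot: [-2.442, -1.977, 0.0]
force: [0.1, 0.0, -2.7]
width: 0.63
gripper_force: 25.0
```

Request:
step_arm(steps=[[0, 0, -10, 0, 0, 0], [0, 0, -12, 0, 0, 0], [0, 0, -12, 0, 0, 0], [0, 0, -12, 0, 0, 0], [0, 0, -12, 0, 0, 0], [0, 0, -8, 0, 0, 0], [0, 0, -4, 0, 0, 0], [0, 0, -2, 0, 0, 0], [0, 0, -1, 0, 0, 0], [0, 0, 0, 0, 0, 0], [0, 0, 0, 0, 0, 0]])

```text
clock: 21.45
position: [0.5644, -0.0631, 0.056]
ee_rot: [2.442, 1.976, 0.001]
force: [0.4, -0.3, -3.3]
width: 0.628
gripper_force: 25.0
```

Request:
step_arm(steps=[[0, 0, -1.5, 0, 0, 0], [0, 0, -1, 0, 0, 0], [0, 0, -0.6, 0, 0, 0], [0, 0, -0.5, 0, 0, 0], [0, 0, 0, 0, 0, 0], [0, 0, 0, 0, 0, 0]])

```text
clock: 21.95
position: [0.5641, -0.063, 0.0525]
ee_rot: [2.442, 1.976, 0.001]
force: [-3.2, 0.2, 5.7]
width: 0.627
gripper_force: 25.0
```

Request:
step_arm(steps=[[0, 0, 0.3, 0, 0, 0], [0, 0, 0, 0, 0, 0], [0, 0, 0, 0, 0, 0], [0, 0, 0, 0, 0, 0], [0, 0, 0, 0, 0, 0]], gripper=1.0)

```text
clock: 22.37
position: [0.5641, -0.0631, 0.0522]
ee_rot: [2.442, 1.976, 0.0]
force: [0.6, 0.5, 0.4]
width: 0.94
gripper_force: 0.0
```

Request:
step_arm(steps=[[0, 0, 12, 0, 0, 0], [0, 0, 30, 0, 0, 0], [0, 0, 36, 0, 0, 0], [0, 0, 36, 0, 0, 0], [-20, 4, 10, 0, 0, 0], [-37, 8, 0, -0.02, -0.1, 0], [-37, 8, 0, -0.02, -0.1, 0], [-37, 8, 0, -0.02, -0.1, 0], [-30, 6, 0, -0.03, -0.127, 0], [0, 0, 0, 0, 0, 0], [0, 0, 0, 0, 0, 0], [0, 0, 0, 0, 0, 0]], gripper=0.35)

```text
clock: 23.37
position: [0.4329, -0.0402, 0.1773]
ee_rot: [2.24, 1.798, 0.269]
force: [0.4, 0.2, 0.0]
width: 0.349
gripper_force: 0.0
```

Run:
```python
from h import *
import pickle
from scipy.optimize import least_squares
from scipy.spatial.transform import Rotation as R
O=[]
for n,f,u,v in(('scene','scene_0',261,185),('side','side_0',232,229),('wrist','w1',191,82)):
    c=pickle.load(open('w1.pkl','rb')) if n=='wrist' else cams.get_calibration(n)
    g=cv2.imread(f'pics/{f}.png').max(2);th=45 if n!='side' else 40
    k,l,st,ce=cv2.connectedComponentsWithStats((g[v-40:v+40,u-40:u+40]<th).astype(np.uint8));i=l[40,40] or (1+st[1:,4].argmax());o=ce[i]+[u-40,v-40]
    print(n,st[i],o);O.append((n,c,o))
q=least_squares(lambda p:np.concatenate([np.array(px(n,p,c))-o for n,c,o in O]),(.462,-.05,.03));print('bar',q.x*1000,q.fun.round(1))
s=observe();r=R.from_rotvec(s['ee_rot']).as_matrix();print(s['position'],'x,y,z axes',r.T.round(3).tolist(),s['joints'].round(2))
im=snap('side','s3.png')[150:290,190:330,::-1];sc=snap('scene','sc3.png')[150:245,205:305,::-1]
cv2.imwrite('pics/s3b.png',np.hstack([cv2.resize(im,(400,400),interpolation=cv2.INTER_CUBIC),cv2.resize(sc,(400,400),interpolation=cv2.INTER_CUBIC)]))
```

```text
scene [32 31 17 19 89] [260.8988764  184.65168539]
side [ 37  27   7  27 116] [231.84482759 229.28448276]
wrist [ 41  10   6  61 237] [194.35021097  82.29535865]
bar [465.01420572 -51.35431884  29.08925009] [-1.   0.6  0.7 -0.1 -0.8  0. ]
[ 0.43285015 -0.04015191  0.17726218] x,y,z axes [[0.219, 0.976, -0.016], [0.928, -0.203, 0.311], [0.3, -0.083, -0.95]] [-0.66 -0.01  0.53  2.36  0.26  0.51 -0.55]
```

View pics/s3b.png

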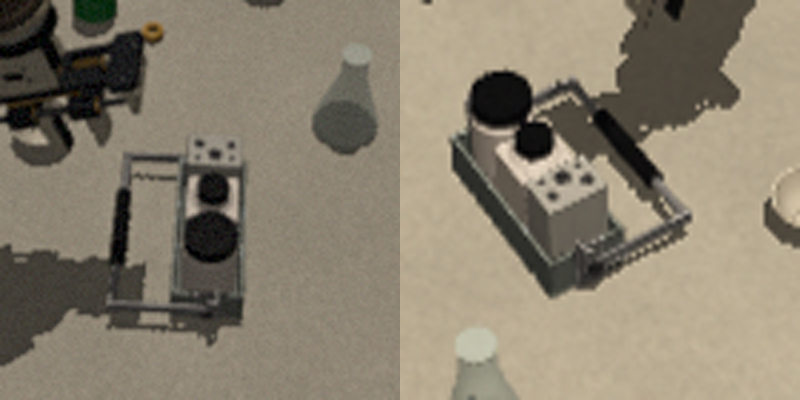

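Both views show the jar, bottle and block upright in one row in the carrier. The handle still lies on the robot side with its sleeve free. Next I'll position above the sleeve with more tilt.

Request:
step_arm(steps=[[15, -5, 0, -0.01, -0.05, 0], [16, -5, 0, -0.01, -0.05, 0], [0, 0, -20, 0, 0, 0], [0, 0, -20, 0, 0, 0], [0, 0, -15, 0, 0, 0], [0, 0, 0, 0, 0, 0], [0, 0, 0, 0, 0, 0], [0, 0, 0, 0, 0, 0]])

```text
clock: 24.13
position: [0.4636, -0.051, 0.1218]
ee_rot: [2.174, 1.74, 0.351]
force: [-0.4, -0.0, 0.4]
width: 0.351
gripper_force: 0.0
```

Run:
```python
from h import *
from scipy.spatial.transform import Rotation as R
s=observe();r=R.from_rotvec(s['ee_rot']).as_matrix();print(s['position'],'x,y,z axes',r.T.round(3).tolist(),s['joints'].round(2))
```

```text
[ 0.46355843 -0.05097047  0.12175118] x,y,z axes [[0.222, 0.975, -0.015], [0.893, -0.197, 0.405], [0.392, -0.104, -0.914]] [-0.6   0.16  0.54  2.46  0.35  0.16 -0.63]
```

Request:
step_arm(steps=[[0, 0, 30, 0, 0, 0], [0, 0, 30, 0, 0, 0], [0, 0, 20, 0.027, 0.101, 0], [0, 0, 10, 0.027, 0.101, 0], [0, 0, 0, 0.027, 0.101, 0], [0, 0, 0, 0.026, 0.1, 0], [5, 12, 0, 0, 0, 0.11], [5, 12, 0, 0, 0, 0.11], [5, 12, 0, 0, 0, 0.11], [5, 12, 0, 0, 0, 0.11], [5, 12, 0, 0, 0, 0.11], [5, 12, 0, 0, 0, 0.11], [5, 12, 0, 0, 0, 0.11], [5, 12, 0, 0, 0, 0.11], [1, 0, 0, 0, 0, 0.11], [0, 0, 0, 0, 0, 0.11], [0, 0, 0, 0, 0, 0.11], [0, 0, 0, 0, 0, 0.11], [0, 0, 0, 0, 0, 0.11], [0, 0, 0, 0, 0, 0.11]])

```text
clock: 25.8
position: [0.5046, 0.0432, 0.2075]
ee_rot: [0.386, 3.105, 0.043]
force: [0.2, -0.5, -0.5]
width: 0.347
gripper_force: 0.0
```

Request:
step_arm(steps=[[0, 0, 0, 0, 0, 0.03], [0, 0, 0, 0, 0, 0], [0, 0, 0, 0, 0, 0]])

```text
clock: 26.05
position: [0.5045, 0.0431, 0.207]
ee_rot: [0.351, 3.11, 0.042]
force: [-0.6, 0.8, -0.2]
width: 0.348
gripper_force: 0.0
```

Run:
```python
from h import *
from scipy.spatial.transform import Rotation as R
s=observe();r=R.from_rotvec(s['ee_rot']).as_matrix();print(s['position'],'x,y,z axes',r.T.round(3).tolist(),s['joints'].round(2))
y=r[:,1]*np.sign(r[1,1]);print('yaw y',np.degrees(np.arctan2(y[1],y[0])),'want 78.1; dxy to (504.8,45.3):',np.array([504.8,45.3])-s['position'][:2]*1000)
t=r[:,2];ax=np.cross(t,[0,0,-1]);print('untilt rotvec',ax)
# handle arm +y end in w1: candidates in carrier frame
import pickle;c=pickle.load(open('w1.pkl','rb'));ex=np.array([.9785,-.2062]);ey=np.array([.2062,.9785])
for X,Y in((255,51),(330,46),(380,45),(300,48),(262,335),(330,333)):
    d=at('wrist',80+X/2.306-.3,Y/2.308-.3,.028,c)[:2]*1000-[562,-71];print((X,Y),(d@ex).round(1),(d@ey).round(1))
```

```text
[0.5044576  0.04308453 0.20701245] x,y,z axes [[-0.975, 0.223, -0.009], [0.223, 0.974, 0.028], [0.015, 0.026, -1.0]] [-0.41  0.25  0.29  1.92 -0.12  0.97  1.28]
yaw y 77.12895222552548 want 78.1; dxy to (504.8,45.3): [0.34240074 2.21547129]
untilt rotvec [-0.02561225  0.01463219  0.        ]
(255, 51) -104.8 103.5
(330, 46) -51.3 103.9
(380, 45) -16.2 103.5
(300, 48) -72.5 103.5
(262, 335) -102.2 -103.5
(330, 333) -53.3 -103.1
```

Request:
step_arm(steps=[[0.3, 2.5, 0, -0.026, 0.015, 0.017], [0, 0, -25, 0, 0, 0], [0, 0, -35, 0, 0, 0], [0, 0, -35, 0, 0, 0], [0, 0, -30, 0, 0, 0], [0, 0, -20, 0, 0, 0], [0, 0, -15, 0, 0, 0], [0, 0, 0, 0, 0, 0], [0, 0, 0, 0, 0, 0]])

```text
clock: 26.8
position: [0.5042, 0.0455, 0.046]
ee_rot: [-0.325, -3.122, 0.002]
force: [-0.2, -0.5, 0.0]
width: 0.35
gripper_force: 0.0
```

Request:
step_arm(steps=[[0, 0, -10, 0, 0, 0], [0, 0, -10, 0, 0, 0], [0, 0, -10, 0, 0, 0], [0, 0, -5, 0, 0, 0], [0, 0, 0, 0, 0, 0], [0, 0, 0, 0, 0, 0]])

```text
clock: 27.3
position: [0.504, 0.0454, 0.0105]
ee_rot: [-0.324, -3.122, 0.002]
force: [0.1, -0.1, -0.3]
width: 0.347
gripper_force: 0.0
```

Request:
step_arm(steps=[[0, 0, 0, 0, 0, 0], [0, 0, 0, 0, 0, 0], [0, 0, 0, 0, 0, 0], [0, 0, 0, 0, 0, 0], [0, 0, 0, 0, 0, 0], [0, 0, 0, 0, 0, 0]], gripper=0, force=20)

```text
clock: 27.8
position: [0.5044, 0.045, 0.011]
ee_rot: [-0.324, -3.123, 0.003]
force: [-0.2, -2.0, 1.8]
width: 0.054
gripper_force: 20.0
```

Request:
step_arm(steps=[[0.1, 0, 4, 0, 0, 0], [0.1, 0, 4, 0, 0, 0], [0.5, -0.1, 4, 0, 0, 0], [0.5, -0.1, 3.9, 0, 0, 0], [0.9, -0.2, 3.9, 0, 0, 0], [0.9, -0.2, 3.9, 0, 0, 0], [0, 0, 0, 0, 0, 0], [0, 0, 0, 0, 0, 0]])

```text
clock: 28.47
position: [0.5072, 0.0445, 0.035]
ee_rot: [-0.324, -3.123, 0.002]
force: [-0.3, -5.1, -0.7]
width: 0.056
gripper_force: 20.0
```

Request:
step_arm(steps=[[1.2, -0.3, 3.8, 0, 0, 0], [1.3, -0.2, 3.8, 0, 0, 0], [1.6, -0.3, 3.7, 0, 0, 0], [1.6, -0.4, 3.6, 0, 0, 0], [1.9, -0.4, 3.5, 0, 0, 0], [2, -0.4, 3.4, 0, 0, 0], [2.2, -0.5, 3.3, 0, 0, 0], [0, 0, 0, 0, 0, 0], [0, 0, 0, 0, 0, 0]])

```text
clock: 29.22
position: [0.5187, 0.0422, 0.0601]
ee_rot: [-0.324, -3.122, 0.002]
force: [-3.1, -5.8, 0.0]
width: 0.049
gripper_force: 20.0
```

Run:
```python
from h import *
s=observe();print(s['position'],s['force'])
im=snap('side','s4.png')[150:290,190:330,::-1];sc=snap('scene','sc4.png')[130:245,205:325,::-1]
cv2.imwrite('pics/s4b.png',np.hstack([cv2.resize(im,(400,400),interpolation=cv2.INTER_CUBIC),cv2.resize(sc,(400,400),interpolation=cv2.INTER_CUBIC)]))
```

```text
[0.51871228 0.04215221 0.06005804] [-3.05819557 -5.75148406  0.04619921]
```

View pics/s4b.png

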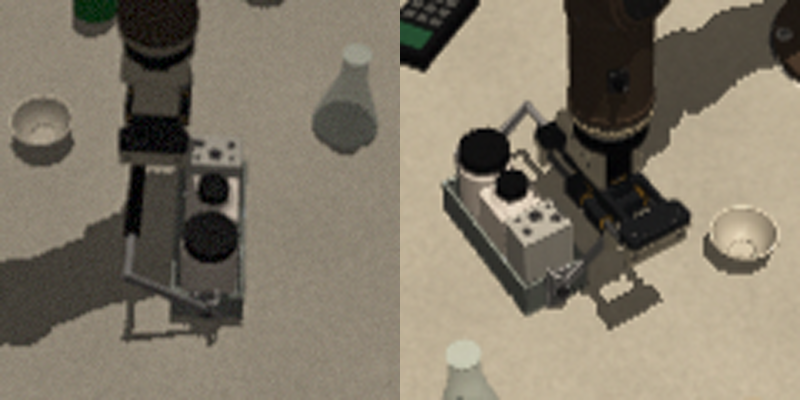

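The views show the handle raised to about 0.95 rad with its grip sleeve clear, and all three items still in place. Next: release, rise, turn back and regrip the sleeve from above.

Request:
step_arm(steps=[[0, 0, 0, 0, 0, 0], [0, 0, 0, 0, 0, 0], [0, 0, 0, 0, 0, 0], [1.5, -0.3, 0, 0, 0, 0], [0, 0, 10, 0, 0, 0], [0, 0, 20, 0, 0, 0], [0, 0, 35, 0, 0, 0], [0, 0, 35, 0, 0, 0], [0, 0, 35, 0, 0, 0], [0, 0, 5, 0, 0, -0.11], [-4, -8, 0, 0, 0, -0.11], [-4, -8, 0, 0, 0, -0.11], [-4, -10, 0, 0, 0, -0.11], [-4, -10, 0, 0, 0, -0.11], [-4, -10, 0, 0, 0, -0.11], [-4, -10, 0, 0, 0, -0.11], [-4, -10, 0, 0, 0, -0.11], [-4, -10, 0, 0, 0, -0.11], [-4, -10, 0, 0, 0, -0.11]], gripper=0.35)

```text
clock: 30.9
position: [0.4845, -0.0442, 0.2005]
ee_rot: [-1.915, -2.488, -0.002]
force: [0.1, -0.5, -0.4]
width: 0.349
gripper_force: 0.0
```

Request:
step_arm(steps=[[-3, -10, 0, 0, 0, -0.11], [0, 0, 0, 0, 0, -0.11], [0, 0, 0, 0, 0, -0.11], [0, 0, 0, 0, 0, -0.11], [0, 0, 0, 0, 0, -0.03], [0, 0, 0, 0, 0, 0], [0, 0, 0, 0, 0, 0], [0, 0, 0, 0, 0, 0]])

```text
clock: 31.57
position: [0.4817, -0.0538, 0.2]
ee_rot: [-2.434, -1.982, -0.002]
force: [0.6, 0.8, -0.5]
width: 0.349
gripper_force: 0.0
```

```bash
cat >> h.py <<'E'
def dark(n,p,h=26,th=45,pic=None):
    c=cams.get_calibration(n); g=(cams.get_image(n) if pic is None else pic).max(2); u,v=map(int,px(n,p,c))
    k,l,st,ce=cv2.connectedComponentsWithStats((g[v-h:v+h,u-h:u+h]<th).astype(np.uint8))
    return [(st[i].tolist(),(ce[i]+[u-h,v-h]).round(1).tolist()) for i in range(1,k) if st[i,4]>25],(u,v)
E
python3 - <<'E'
from h import *
from scipy.spatial.transform import Rotation as R
s=observe();r=R.from_rotvec(s['ee_rot']).as_matrix();print(s['position'],'z',r[:,2].round(3));y=r[:,1]*np.sign(r[0,1]);print('yaw y',np.degrees(np.arctan2(y[1],y[0])),s['joints'].round(2), 'untilt',np.cross(r[:,2],[0,0,-1]))
b=np.array([.4809,-.0539,.0894])
for n in('scene','side'): print(n,dark(n,b,th=45))
c=cams.get_calibration('wrist');print(px('wrist',b,c),dark('wrist',b,h=40))
E
```

```text
[ 0.48170143 -0.05379386  0.19999971] z [-0.001  0.003 -1.   ]
yaw y -11.684495617768077 [-0.53  0.26  0.66  1.98 -0.19  0.97  0.02] untilt [-0.00251151 -0.00060453 -0.        ]
scene ([([0, 18, 13, 21, 161], [235.2, 177.1]), ([19, 18, 16, 18, 98], [256.3, 174.7])], (256, 175))
side ([([24, 13, 7, 29, 126], [237.0, 219.4]), ([45, 33, 7, 17, 101], [258.3, 232.7])], (236, 218))
(np.float64(250.63311120726755), np.float64(186.9047863638045)) ([([31, 0, 18, 76, 704], [250.0, 186.0]), ([71, 74, 5, 6, 27], [282.8, 222.7])], (250, 186))
```

Request:
step_arm(steps=[[-0.8, 0, -25, 0, 0, 0], [0, 0, -35, 0, 0, 0], [0, 0, -28, 0, 0, 0], [0, 0, -15, 0, 0, 0], [0, 0, -10, 0, 0, 0], [0, 0, -5, 0, 0, 0], [0, 0, 0, 0, 0, 0], [0, 0, 0, 0, 0, 0]])

```text
clock: 32.38
position: [0.4814, -0.0541, 0.0823]
ee_rot: [-2.436, -1.981, -0.002]
force: [1.0, 0.3, 0.3]
width: 0.349
gripper_force: 0.0
```

Request:
step_arm(steps=[[0, 0, 0, 0, 0, 0], [0, 0, 0, 0, 0, 0], [0, 0, 0, 0, 0, 0], [0, 0, 0, 0, 0, 0], [0, 0, 0, 0, 0, 0]], gripper=0, force=15)

```text
clock: 32.8
position: [0.4794, -0.0534, 0.0818]
ee_rot: [-2.434, -1.979, 0.001]
force: [-5.8, 0.8, 3.9]
width: 0.188
gripper_force: 15.0
```

Request:
step_arm(steps=[[3.4, -0.7, 4.4, 0, 0, 0], [3.4, -0.7, 4.4, 0, 0, 0], [5.3, -1.1, 5.4, 0, 0, 0], [5.4, -1.1, 5.3, 0, 0, 0], [6, -1.3, 4.6, 0, 0, 0], [6.1, -1.3, 4.4, 0, 0, 0], [6.6, -1.4, 3.6, 0, 0, 0], [6.7, -1.4, 3.3, 0, 0, 0], [0, 0, 0, 0, 0, 0], [0, 0, 0, 0, 0, 0]])

```text
clock: 33.63
position: [0.5241, -0.0628, 0.1183]
ee_rot: [-2.436, -1.98, -0.002]
force: [-4.7, 1.4, 11.4]
width: 0.192
gripper_force: 15.0
```

Request:
step_arm(steps=[[7.1, -1.5, 2.6, 0, 0, 0], [7.1, -1.5, 2.3, 0, 0, 0], [5, -1, 1.2, 0, 0, 0], [5, -1, 0.9, 0, 0, 0], [4.7, -1, 0.6, 0, 0, 0], [4, -0.8, 0.3, 0, 0, 0], [3, -0.6, 0.2, 0, 0, 0], [0, 0, 0, 0, 0, 0], [0, 0, 0, 0, 0, 0]])

```text
clock: 34.38
position: [0.5604, -0.0706, 0.1252]
ee_rot: [-2.437, -1.981, -0.002]
force: [-0.1, -0.4, 0.7]
width: 0.19
gripper_force: 15.0
```

Request:
step_arm(steps=[[1, -0.2, 0, 0, 0, 0], [1, -0.2, 0, 0, 0, 0], [1, -0.2, 0, 0, 0, 0], [0, 0, 0, 0, 0, 0], [0, 0, 0, 0, 0, 0]])

```text
clock: 34.8
position: [0.561, -0.0707, 0.1251]
ee_rot: [-2.434, -1.978, 0.002]
force: [-8.4, 0.8, 8.4]
width: 0.19
gripper_force: 15.0
```

Request:
step_arm(steps=[[1.5, -0.3, 0, 0, 0, 0], [1.5, -0.3, 0, 0, 0, 0], [1.5, -0.3, 0, 0, 0, 0], [0, 0, 0, 0, 0, 0], [0, 0, 0, 0, 0, 0]])

```text
clock: 35.22
position: [0.5612, -0.0708, 0.1245]
ee_rot: [-2.429, -1.974, 0.009]
force: [-24.3, 3.9, 21.7]
width: 0.185
gripper_force: 15.0
```

Request:
step_arm(steps=[[-3, 0.6, 0, 0, 0, 0], [-2.5, 0.5, 0, 0, 0, 0], [0, 0, 0, 0, 0, 0], [0, 0, 0, 0, 0, 0]])

```text
clock: 35.55
position: [0.5609, -0.0707, 0.1248]
ee_rot: [-2.435, -1.98, 0.001]
force: [-5.7, -1.1, 0.4]
width: 0.188
gripper_force: 15.0
```

Request:
step_arm(steps=[[0, 0, 0, 0, 0, 0], [0, 0, 0, 0, 0, 0], [0, 0, 0, 0, 0, 0], [0, 0, 0, 0, 0, 0], [0, 0, 6, 0, 0, 0], [0, 0, 15, 0, 0, 0], [0, 0, 30, 0, 0, 0], [0, 0, 30, 0, 0, 0], [0, 0, 30, 0, 0, 0], [-15, 25, 10, 0, 0, 0], [-20, 30, 0, 0, 0, 0], [-20, 30, 0, 0, 0, 0], [-20, 30, 0, 0, 0, 0], [-20, 30, 0, 0, 0, 0], [0, 0, 0, 0, 0, 0], [0, 0, 0, 0, 0, 0]], gripper=0.4)

```text
clock: 36.88
position: [0.4661, 0.0763, 0.2468]
ee_rot: [-2.431, -1.985, -0.003]
force: [0.8, -0.7, 0.1]
width: 0.402
gripper_force: 0.0
```

Run:
```python
from h import *
s=observe();print(s['position'],s['force'],s['width'])
from scipy.optimize import least_squares
for a in(0,.1):
    b=np.array([.562-.9785*.102*np.sin(a),-.071+.2062*.102*np.sin(a),.03+.102*np.cos(a)])
    print(a,[px(n,b) for n in('scene','side')])
b=np.array([.562,-.071,.132])
for n in('scene','side'):
    im=snap(n,n+'_end.png');print(n,dark(n,b,30,45,im))
# bystander check: image change start->end away from carrier (scene)
```

```text
[0.46608155 0.07626389 0.24675063] [ 0.79143514 -0.6654042   0.11178344] 0.402003308189151
0 [(np.float64(236.40196816315634), np.float64(176.1064752492727)), (np.float64(263.840062677452), np.float64(211.5370227720751))]
0.1 [(np.float64(238.85855870425186), np.float64(175.12817035827922)), (np.float64(260.4814934693933), np.float64(211.46479350330483))]
scene ([([17, 21, 24, 21, 263], [233.3, 176.5])], (236, 176))
side ([([20, 17, 21, 43, 375], [263.5, 223.2]), ([19, 26, 3, 19, 26], [253.3, 216.0])], (263, 211))
```

Run:
```python
from h import *
ex=np.array([.9785,-.2062,0]);ey=np.array([.2062,.9785,0]);c0=np.array([.562,-.071,.03])
for n in('scene','side'):
    g=cv2.imread(f'pics/{n}_end.png').max(2)
    for yy in(-.085,-.07,.03,.045,.06,.08):
        row=[]
        for a in np.arange(-.2,.45,.05):
            u,v=px(n,c0+yy*ey-.102*np.sin(a)*ex+np.array([0,0,.102*np.cos(a)]));row.append(int(g[int(round(v)),int(round(u))]))
        print(n,yy,row)
# bystanders before/after difference blobs
a=cv2.imread('pics/side_0.png').astype(int);b=cv2.imread('pics/side_end.png').astype(int)
for nm,p in dict(green=(.469,.335,.06),dish=(.386,.122,.03),collar=(.539,.273,.007),beaker=(.71,.36,.05),flask=(.76,.084,.05),wash=(.37,.46,.08)).items():
    u,v=map(int,px('side',p));print(nm,np.abs(a[v-9:v+9,u-9:u+9]-b[v-9:v+9,u-9:u+9]).mean().round(1))
```

```text
scene -0.085 [189, 187, 92, 53, 94, 139, 143, 185, 188, 188, 187, 186, 186]
scene -0.07 [122, 75, 53, 123, 112, 137, 151, 189, 184, 186, 187, 188, 183]
scene 0.03 [16, 17, 10, 6, 15, 16, 21, 89, 189, 177, 80, 79, 80]
scene 0.045 [9, 7, 8, 13, 21, 47, 58, 80, 80, 79, 80, 80, 79]
scene 0.06 [108, 105, 107, 212, 111, 129, 79, 79, 79, 80, 78, 80, 80]
scene 0.08 [130, 59, 21, 178, 93, 133, 142, 142, 96, 81, 81, 79, 78]
side -0.085 [15, 30, 25, 70, 103, 47, 24, 30, 23, 59, 83, 99, 115]
side -0.07 [28, 16, 25, 53, 107, 40, 22, 29, 16, 31, 46, 89, 66]
side 0.03 [117, 143, 141, 23, 21, 5, 106, 102, 118, 131, 133, 132, 138]
side 0.045 [70, 113, 132, 11, 29, 11, 70, 47, 83, 139, 118, 140, 137]
side 0.06 [136, 138, 140, 67, 91, 84, 134, 134, 134, 130, 128, 133, 137]
side 0.08 [134, 139, 140, 103, 97, 80, 130, 134, 134, 139, 140, 141, 137]
green 26.4
dish 7.9
collar 10.0
beaker 5.0
flask 4.9
wash 15.1
```

```bash
python3 -c "
from cell import job; print(job.sign_off())"
```

```text
the job is handed in; nothing more can be done
None
```

The jar, bottle and block stand upright in one row on the carrier floor, the handle is up against its stop and released, and the job was handed in at about 37 s; the sign-off gave no verdict.

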